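# Pop the charged battery pack out of its sprung charger

## Task

The battery pack in the charger is full: stand one finger on the way in front of the pack, press the orange release with the other finger, and keep it down until the pack that the spring throws forward has come to rest, trapped by the first finger. Then let the pack follow your finger out until the ejector spring is spent, and take the hand away, leaving the pack loose on the charger and not past its front edge. Only press and block: do not lift the pack or tip it up, and leave the tape, pliers and pen where they lie.

Things in the scene. Friction and masses are not known exactly. Their poses are not given: they have to be found in the camera images.
- charger: grey slide-in charger for tool batteries, fixed, 180 (x) by 128 (y) mm. Origin on the worktop; -x = front, the way the pack is thrown. Base x -85..95, y -82..46 mm, 20 mm high; housing x 48..95, 62 mm high; side rails y +-32.5..42.5, x -46..50, 48 mm high, lipped over lugs of the pack so that it can only slide; console y -80..-40, x -82..44, 30 mm high, carries the orange button
- front_edge (a point): middle of the charger's front edge at the height of the runway: charger x = -85, y = 0, z = 22 mm. Two steel runners make the flat runway, 22 mm above the worktop; from x = -46 to -85 mm it is open from y = -40 to +46 mm, nothing stands on it. There is no lip at the edge
- pack: loose dark battery pack, orange stripe, four green gauge dots on top, slick on its runners (friction about 0.2, more on rubber fingers), 75 (x) by 62 (y) by 44 mm, about 0.24 kg. Origin: centre of its underside; axes as the charger's. Latched home its origin is at charger x = 4, y = 0, z = 22 mm, its top 66 mm above the worktop. Its side lugs are held by pawls that the button lowers
- pack_front (a point): centre of the pack's front face, 22 mm above its underside, 37.5 mm from its origin along -x. Charger x = -33.5 mm when home, about -69.5 mm with the ejector spring spent; at -85 mm it reaches the front edge, which it must never pass
- release (a joint): travel of the orange button straight down, m: 0 up, 0.007 fully down. Spring return, about 3 N at first, 6 N at the bottom, plus 1 to 3 N of latch friction. At about 0.005 the pack is freed and flies out at once; once the pack is 15 mm out the button may be let up
- release_top (a point): centre of the button's top, 26 (x) by 24 (y) mm; charger x = -62, y = -60, z = 42 mm when up, 35 mm when down (5 mm proud of the console). It lies 60 mm sideways of the runway's centre line: with the fingers in line along the charger's y and 50 to 60 mm between their centres, one presses while the other stands in front of the pack, its tip 13 mm above the runway
- ejector (a joint): extension of the spring plunger behind the pack, m: 0 with the pack latched, 0.036 at its end stop, spring spent. It pushes with about 7.7 N at 0 and 5.2 N at 0.036. A pack that is not stopped leaves at over 1 m/s and slides off the charger; one let go half way slides past the front edge too
- elec_tape: roll of black electrical tape, 62 mm across, 19 mm high, loose bystander left of the charger; origin at the centre of its underside
- pliers: pliers with black grips, 173 mm long, 21 mm high, loose bystander right of the charger; origin at the centre of the underside
- blue_pen: blue ballpoint pen, 145 mm long, 9 mm thick, loose bystander behind the charger; origin at the centre of its underside

How it is judged:
By the outcome, as a careful person would: the job done as asked, in the order asked, and still so for the second after the job is handed in, with the robot touching nothing.
It also fails if it takes over 32 s, if anything falls off the work surface, if the arm or the gripper's body presses on something with over 40 N, if the wrist force passes 120 N, or if a joint passes its speed limit or range.

## Robot

A 6-joint arm with a two-finger parallel gripper is mounted at the origin on a cart in front of the work surface, level with it; the furniture and walls round the work are solid. World frame = base frame: x ahead of the robot, y to its left, z up, the work surface at z = 0. Lengths are in mm, angles in rad, forces in N, time in s.
With the tool pointing down it reaches from about 425 to 925 mm from the base axis. Payload 12.5 kg.
Tool frame: the origin (TCP) lies between the finger pads; the fingertips stand 11 mm ahead of it and the grasp point (between the pads) lies 8 mm behind it; z points along the fingers, y is the line along which they close (so a half turn about z gives the same grasp; the last joint's range is limited). The gripper opens to 85 mm and grips with 20 to 120 N. Pads are 22 mm wide; open, the fingers measure 114 mm over their backs; the gripper's body (76 mm by 85 mm) begins 54 mm behind the grasp point. The pads swing forward as they close: fully open they stand 13 mm farther back than shut.
Start: joints at [-1.316, 0.491, 1.559, -0, 1.092, -0.106], TCP at [220.663, -584.769, 219.527] pointing down, gripper open.
Joint ranges: [-3.1, 3.1], [-0.84, 2.19], [0.05, 2.79], [-1.13, 4.28], [0.06, 2.93], [-2.69, 2.69]. Speed limits (rad/s): [2.22, 2.22, 2.79, 3.14, 3.14, 3.14].

## Interface

Orientations are given as a rotation vector (axis times angle).
In Python, from rig import manip gives the robot as it stands.
- The arm moves only by the tool send_rows, never from a script. Its argument "series" is a list of rows, each a list of 2 entries, a list of its own where there are three numbers: the shift along the tool's x, y, z in m, then the turn, a rotation vector about the tool's x, y, z in rad. A call has 1 to 5 rows; each row is the pose to reach, as a shift and turn from the pose commanded when the call began, along the tool's axes at that moment; what a row does not reach only later rows make up. A row lasts 1/8 s, in which the tool goes at most 62.5 mm and 10.7 degrees, less where a joint would pass 70% of its speed; a pose out of reach is approached as far as the arm can. A call with a gripper value outside its range is refused whole. "grip" is the finger opening in m, from 0 to 0.0854, set as the call begins (left out, the last holds). The fingers move at their own pace and stop on an object; "newtons" is the grip in N (left out, the last holds). Time passes only in rows, so rows that repeat a pose let the fingers close. It gives the time, the measured TCP pose, the force, the opening and the grip force at its end, in the units of the state.
- manip.read_state(): the state, without advancing time (a new reading comes with each control period).
- manip.grab_frame(name): name is "scene" or "top"; returns a dict with "frame" (400x640x3 uint8, red, green, blue), "fovy" (degrees; the focal length in pixels is half the picture's height over the tangent of half this angle, whatever the lens; pixels are square), "cx", "cy" (the principal point, pixels), "k1" (the pictures are not rectified: a ray, as slopes to the right and down, at radius r is drawn at 1 + k1 r^2 times it, then the intrinsics apply), "view" (4x4, takes a point from world to camera coordinates). Camera axes: x right, y up, looking along -z (the intrinsics and any distortion apply to the point x, -y, -z); pixel columns grow to the right and rows downward; lengths in mm; the calibration is good to about 2 mm. A picture is of the moment at which its call begins. There is no depth.
- manip.close_job(): hands the job in; it is judged then, once.
The state is a dict: "time": time; "q": joint angles; "qvel": joint speeds; "joint_torque": joint torques, N m; "position": TCP position; "tcp_rot": TCP orientation; "force": force on the tool from outside, world axes, zero at the start; "moment": the same for the moment, N m; "opening": finger opening in mm; "gripper_force": force on a finger pad.
Only numpy, scipy, OpenCV 4.12 (cv2) and the standard library are available. Lean on these libraries where they do the work, as an engineer would, in place of code of your own. Each camera call takes 0.05 s, during which the arm holds its last target. There are 200 camera calls.

## Working session

There is one attempt and no reset: what is moved stays moved. The work goes in short steps, Python scripts to look and compute and a tool call to move; the robot and the scene stay as the last step left them, time stands still between calls to the robot, and variables do not carry over. Pictures are saved under pics/ and viewed, at most 10 in all, crops included, and the job is handed in when it is done.

Besides the shell and the picture viewer there is one more tool, called after "Request:" as name(argument=value, ...) on one line, values as JSON. send_rows: Moves the arm, as the interface text tells. Its arguments: {"type":"object","properties":{"series":{"type":"array"},"grip":{"type":"number"},"newtons":{"type":"number"}},"required":["series"]}

```bash
mkdir -p pics; ls; python3 - <<'E'
from rig import manip
import cv2,numpy as np,pickle
print(manip.read_state())
for n in ("scene","top"):
    f=manip.grab_frame(n); cv2.imwrite(f"pics/{n}0.png",f["frame"][:,:,::-1])
    pickle.dump(f,open(f"{n}.pkl","wb"))
    print(n,{k:v for k,v in f.items() if k!="frame"})
E
```

```text
pics
{'time': 0.0, 'q': array([-1.31559393e+00,  4.91526981e-01,  1.55948218e+00,  1.61189083e-05,
        1.09174668e+00, -1.05581812e-01]), 'qvel': array([ 1.38645687e-03,  1.59653248e-03,  2.14837757e-03, -1.51601919e-03,
        1.58641186e-05,  9.51722666e-04]), 'joint_torque': array([-3.18929953e-03, -6.18458533e+01, -2.61597884e+01, -1.06943010e-04,
        4.02358113e-03,  1.43561675e-06]), 'position': array([ 220.59763251, -584.48902488,  218.93673139]), 'tcp_rot': array([-3.08947527e+00, -5.63430094e-01,  1.14119190e-04]), 'force': array([ 0.17710519, -0.03073439,  0.08915611]), 'moment': array([ 0.04543991,  0.03087441, -0.0294278 ]), 'gripper_force': 0.0, 'opening': 85.46243470761071}
scene {'fovy': 44.62291465534086, 'cx': 320.3213728219811, 'cy': 197.25696045116715, 'k1': 0.01762327363855924, 'view': array([[-6.79371496e-01, -7.33632597e-01, -1.54137746e-02,
         3.71622190e+02],
       [ 5.54734424e-01, -5.27228489e-01,  6.43661277e-01,
        -4.23237958e+02],
       [-4.80337475e-01,  4.28734573e-01,  7.65155263e-01,
        -7.52045498e+02],
       [ 0.00000000e+00,  0.00000000e+00,  0.00000000e+00,
         1.00000000e+00]])}
top {'fovy': 47.737640520216246, 'cx': 312.0611580221654, 'cy': 195.74162303462188, 'k1': -0.11903906643904587, 'view': array([[ 3.59373368e-03, -9.99975791e-01, -5.95837215e-03,
        -4.89745518e+01],
       [ 9.88721588e-01,  2.66105044e-03,  1.49741578e-01,
        -6.13166280e+02],
       [-1.49722098e-01, -6.42930252e-03,  9.88707215e-01,
        -8.83919007e+02],
       [ 0.00000000e+00,  0.00000000e+00,  0.00000000e+00,
         1.00000000e+00]])}
```

View pics/top0.png

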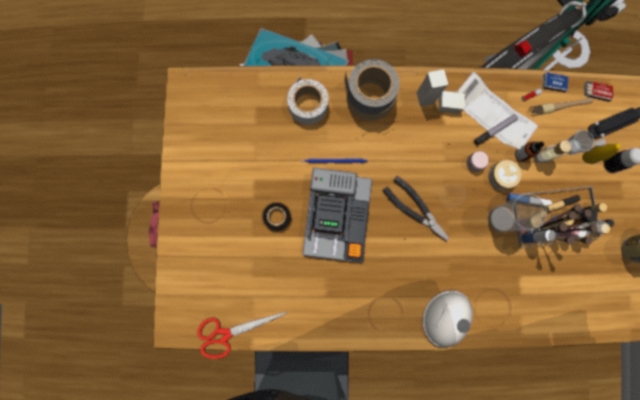

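View pics/scene0.png

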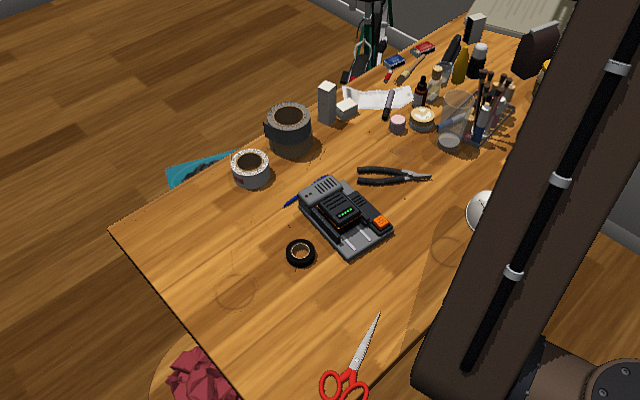

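The top view shows the charger at about (337,215), its front toward the robot and the orange button at (355,250). The scene view shows it at (345,215). I'll zoom in on both to pick corners.

```bash
python3 - <<'E'
import cv2,pickle,numpy as np
t=pickle.load(open("top.pkl","rb"))["frame"][:,:,::-1]; s=pickle.load(open("scene.pkl","rb"))["frame"][:,:,::-1]
a=cv2.resize(t[160:270,290:385],None,fx=5,fy=5,interpolation=cv2.INTER_CUBIC)  # 475x550
b=cv2.resize(s[165:265,285:405],None,fx=6,fy=6,interpolation=cv2.INTER_CUBIC) # 720x600
cv2.imwrite("pics/a.png",a);cv2.imwrite("pics/b.png",b)
E
```

```text
(no output)
```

View pics/a.png

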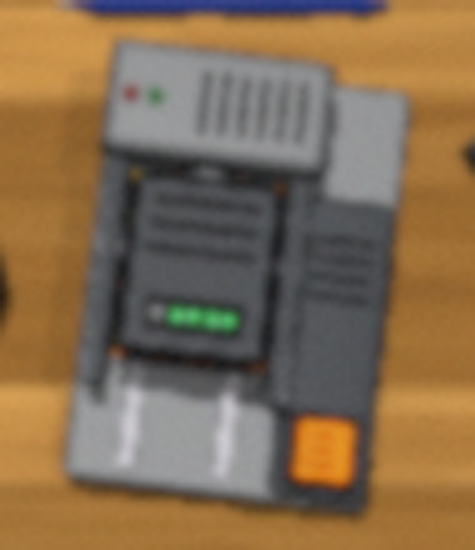

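View pics/b.png

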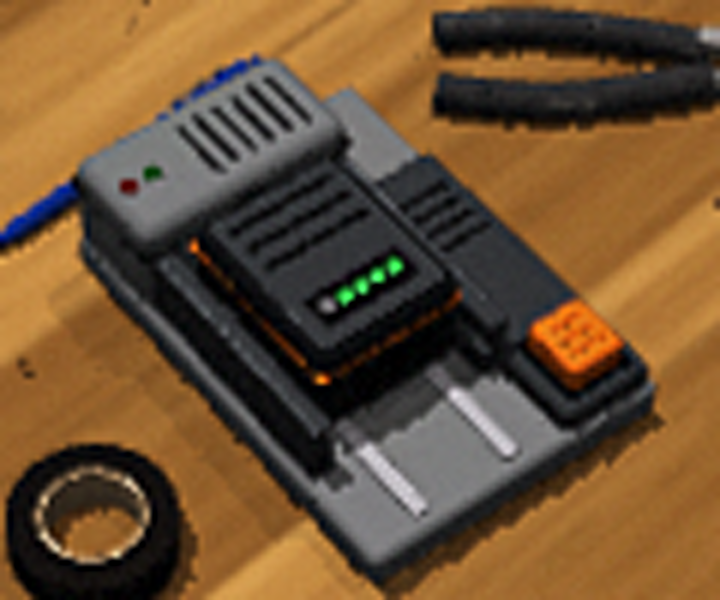

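```bash
cat > h.py <<'E'
import numpy as np,pickle
from scipy.optimize import least_squares
from scipy.spatial.transform import Rotation as R
def proj(f,P):
    c=np.c_[P,np.ones(len(P))]@f["view"].T
    s=np.c_[c[:,0],-c[:,1]]/-c[:,2:3]
    s=s*(1+f["k1"]*(s**2).sum(1,keepdims=True))
    return s*200/np.tan(np.radians(f["fovy"]/2))+[f["cx"],f["cy"]]
def world(p,P):
    P=np.asarray(P,float);c,s=np.cos(p[2]),np.sin(p[2])
    return np.c_[p[0]+c*P[:,0]-s*P[:,1],p[1]+s*P[:,0]+c*P[:,1],P[:,2]]
E
python3 - <<'E'
from h import *
t=pickle.load(open("top.pkl","rb"));s=pickle.load(open("scene.pkl","rb"))
T=[((-85,46,20),(67,478)),((-85,-82,20),(364,512)),((95,-82,20),(410,95)),((-62,-60,42),(325,450))]
S=[((-85,46,20),(375,562)),((-85,-82,20),(652,390)),((-62,-60,42),(577,340)),((95,-82,20),(350,90)),((95,46,20),(83,245))]
def res(p,L,f,o,k):
    P,u=zip(*L); return proj(f,world(p,P))-(np.array(o)+np.array(u)/k-.5+.5/k)
rt=lambda p:res(p,T,t,(290,160),5).ravel()
rs=lambda p:res(p,S,s,(285,165),6).ravel()
for r in (rt,rs,lambda p:np.r_[rt(p),rs(p)]):
    q=least_squares(r,[620,-70,0]);print(q.x.round(3),r(q.x).reshape(-1,2).round(1).tolist())
p=q.x
print(world(p,[(-62,-60,42),(-72,-5,35),(-85,0,22),(-33.5,0,44)]).round(1))
E
```

```text
[ 5.71303e+02 -8.17320e+01 -1.15000e-01] [[-1.1, 0.0], [0.7, 0.5], [0.2, -0.8], [0.1, 0.3]]
[ 5.70107e+02 -7.79560e+01 -1.23000e-01] [[-0.2, 1.7], [1.6, -0.1], [-0.1, -0.2], [0.0, -0.9], [-1.5, -1.1]]
[ 5.70876e+02 -7.99770e+01 -1.16000e-01] [[-2.0, 0.2], [-0.2, 0.7], [-0.6, -0.5], [-0.8, 0.5], [0.6, 0.8], [2.0, -1.2], [0.3, -1.1], [0.1, -1.5], [-1.2, -1.6]]
[[ 502.3 -132.4   42. ]
 [ 498.8  -76.6   35. ]
 [ 486.5  -70.1   22. ]
 [ 537.6  -76.1   44. ]]
```

```bash
cat >> h.py <<'E'
def goal(st,tgt,yaw):
    "shift (m) and turn in tool axes to a tool-down pose whose y lies along yaw+90deg"
    R0=R.from_rotvec(st["tcp_rot"]); y=np.array([-np.sin(yaw),np.cos(yaw),0]);z=np.array([0,0,-1.])
    best=min((R.from_matrix(np.c_[np.cross(k*y,z),k*y,z]) for k in(1,-1)),key=lambda r:(R0.inv()*r).magnitude())
    return R0.inv().apply(np.array(tgt)-st["position"])/1000,(R0.inv()*best).as_rotvec(),R0.as_matrix()
E
python3 - <<'E'
from h import *
from rig import manip
st=manip.read_state()
t=pickle.load(open("top.pkl","rb"));s=pickle.load(open("scene.pkl","rb"))
r=lambda X:np.r_[proj(t,X[None])[0]-[448,320],proj(s,X[None])[0]-[485,212]]
q=least_squares(r,[420,-290,50]);print("dome",q.x.round(),q.fun.round(1))
c=world([570.9,-80,-.116],[(-62,-30,0)])[0];print(c)
sh,tu,M=goal(st,[c[0],c[1],220],-.116);print(sh.round(4),tu.round(4));print(M.round(3))
E
```

```text
dome [ 365. -321.   31.] [-2.2 -2.8  3.6 -0.1]
[ 505.84446769 -102.62250464    0.        ]
[ 0.437  -0.3502 -0.0006] [-9.000e-04  1.000e-04  4.768e-01]
[[ 0.936  0.353 -0.   ]
 [ 0.353 -0.936  0.001]
 [ 0.    -0.001 -1.   ]]
```

Request:
send_rows(series=[[[0.037,-0.03,0],[0,0,0.04]],[[0.073,-0.058,0],[0,0,0.08]],[[0.11,-0.088,0],[0,0,0.12]],[[0.146,-0.117,0],[0,0,0.16]],[[0.182,-0.146,0],[0,0,0.2]]], grip=0.043)

```text
time: 0.72
position: [339.9, -382.5, 219.3]
tcp_rot: [-3.131, -0.25, 0.0]
force: [0.9, -0.1, 0.1]
opening: 42.4
gripper_force: 0.0
```

```bash
cat > g.py <<'E'
import sys
from h import *
from rig import manip
x,y,z=map(float,sys.argv[1:4]); p=[570.9,-80,-.116]
if len(sys.argv)>4: p=list(map(float,sys.argv[4:7]))
st=manip.read_state();c=world(p,[(x,y,0)])[0]
sh,tu,_=goal(st,[c[0],c[1],z],p[2])
print(round(st["time"],2),st["position"].round(1),st["force"].round(1),round(st["opening"],1),"go",sh.round(4),tu.round(4))
E
python3 g.py -62 -30 200
```

```text
0.72 [ 339.9 -382.5  219.3] [ 0.9 -0.1  0.1] 42.4 go [ 0.2082 -0.25    0.0194] [-2.000e-04  2.000e-04  2.753e-01]
```

Request:
send_rows(series=[[[0.035,-0.042,0],[0,0,0.055]],[[0.07,-0.084,0],[0,0,0.11]],[[0.105,-0.125,0.005],[0,0,0.165]],[[0.14,-0.167,0.01],[0,0,0.22]],[[0.175,-0.21,0.02],[0,0,0.275]]])

```text
time: 1.35
position: [479.3, -147.1, 199.5]
tcp_rot: [3.136, -0.182, 0.001]
force: [0.3, -0.6, -0.6]
opening: 43.0
gripper_force: 0.0
```

Request:
send_rows(series=[[[0,0,0],[0,0,0]],[[0,0,0],[0,0,0]]])

```text
time: 1.6
position: [478.4, -148.7, 199.4]
tcp_rot: [3.137, -0.177, -0.001]
force: [-0.5, 0.4, 0.3]
opening: 43.4
gripper_force: 0.0
```

```bash
python3 g.py -62 -30 100
```

```text
1.6 [ 478.4 -148.7  199.4] [-0.5  0.4  0.3] 43.4 go [ 0.0221 -0.0489  0.0993] [0.0001 0.0004 0.003 ]
```

Request:
send_rows(series=[[[0.011,-0.025,0.03],[0,0,0.003]],[[0.022,-0.049,0.07],[0,0,0.003]],[[0.022,-0.049,0.099],[0,0,0.003]],[[0.022,-0.049,0.11],[0,0,0.003]],[[0.022,-0.049,0.11],[0,0,0.003]]])

```text
time: 2.22
position: [505.7, -103.4, 89.5]
tcp_rot: [-3.136, 0.186, 0.001]
force: [0.1, -0.9, 1.2]
opening: 42.7
gripper_force: 0.0
```

```bash
python3 g.py -62 -30 60; python3 - <<'E'
from rig import manip
import cv2,numpy as np,pickle
o=[]
for n,(r,c) in (("scene",(130,270)),("top",(150,270))):
    f=manip.grab_frame(n); pickle.dump(f,open(f"{n}1.pkl","wb"))
    o.append(cv2.resize(f["frame"][r:r+140,c:c+130,::-1],None,fx=3,fy=4.2) if 0 else cv2.resize(f["frame"][r:r+140,c:c+130,::-1],None,fx=3,fy=3,interpolation=cv2.INTER_CUBIC))
cv2.imwrite("pics/c.png",np.hstack(o))
E
```

```text
2.23 [ 505.7 -103.4   89.5] [ 0.1 -0.9  1.2] 42.7 go [ 0.     -0.0008  0.0295] [ 0.      0.0005 -0.0026]
```

View pics/c.png

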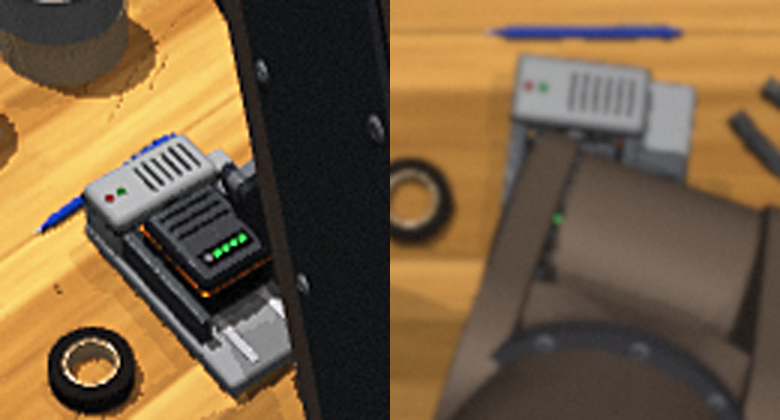

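The arm hides the fingers in both views, but the pack is visible in the scene crop at (210,235). I'll descend on force feedback.

Request:
send_rows(series=[[[0,-0.001,0.01],[0,0,-0.002]],[[0,-0.001,0.02],[0,0,-0.002]],[[0,-0.001,0.03],[0,0,-0.002]],[[0,-0.001,0.033],[0,0,-0.002]],[[0,-0.001,0.033],[0,0,-0.002]]])

```text
time: 2.95
position: [506.0, -101.4, 56.2]
tcp_rot: [-3.136, 0.181, 0.001]
force: [0.4, 0.9, -1.0]
opening: 42.8
gripper_force: 0.0
```

Request:
send_rows(series=[[[0,0,0.001],[0,0,0]],[[0,0,0.002],[0,0,0]],[[0,0,0.002],[0,0,0]]])

```text
time: 3.32
position: [506.1, -101.5, 54.6]
tcp_rot: [3.136, -0.181, 0.0]
force: [-0.1, -0.3, -0.4]
opening: 42.9
gripper_force: 0.0
```

Request:
send_rows(series=[[[0,0,0.001],[0,0,0]],[[0,0,0.002],[0,0,0]],[[0,0,0.002],[0,0,0]]])

```text
time: 3.7
position: [506.1, -101.4, 52.4]
tcp_rot: [3.136, -0.181, -0.0]
force: [0.3, -0.2, 0.0]
opening: 42.4
gripper_force: 0.0
```

Request:
send_rows(series=[[[0,0,0.001],[0,0,0]],[[0,0,0.002],[0,0,0]],[[0,0,0.002],[0,0,0]]])

```text
time: 4.08
position: [506.0, -101.4, 50.4]
tcp_rot: [3.136, -0.181, -0.0]
force: [-0.1, 0.1, 1.1]
opening: 43.2
gripper_force: 0.0
```

Request:
send_rows(series=[[[0,0,0.001],[0,0,0]],[[0,0,0.002],[0,0,0]],[[0,0,0.002],[0,0,0]]])

```text
time: 4.45
position: [506.0, -101.4, 48.4]
tcp_rot: [3.136, -0.181, -0.0]
force: [0.6, -0.7, 0.4]
opening: 42.9
gripper_force: 0.0
```

Request:
send_rows(series=[[[0,0,0.001],[0,0,0]],[[0,0,0.002],[0,0,0]],[[0,0,0.002],[0,0,0]]])

```text
time: 4.82
position: [506.0, -101.5, 46.4]
tcp_rot: [3.136, -0.181, -0.0]
force: [-0.1, -0.9, -0.5]
opening: 43.2
gripper_force: 0.0
```

Request:
send_rows(series=[[[0,0,0.001],[0,0,0]],[[0,0,0.002],[0,0,0]],[[0,0,0.002],[0,0,0]]])

```text
time: 5.2
position: [506.0, -101.4, 44.4]
tcp_rot: [3.136, -0.181, -0.0]
force: [-0.2, -1.4, -0.5]
opening: 42.7
gripper_force: 0.0
```

```bash
python3 g.py -62 -30 44; python3 - <<'E'
from rig import manip
import cv2,numpy as np,pickle
o=[]
for n,(r,c) in (("scene",(130,270)),("top",(150,270))):
    f=manip.grab_frame(n); pickle.dump(f,open(f"{n}2.pkl","wb"))
    im=np.clip(f["frame"][r:r+140,c:c+130,::-1].astype(float)*1.5,0,255).astype(np.uint8)
    o.append(cv2.resize(im,None,fx=3,fy=3,interpolation=cv2.INTER_CUBIC))
cv2.imwrite("pics/d.png",np.hstack(o))
E
```

```text
5.2 [ 506.  -101.4   44.4] [-0.2 -1.4 -0.5] 42.7 go [-0.0001  0.0012  0.0004] [0.0001 0.0001 0.0008]
```

View pics/d.png

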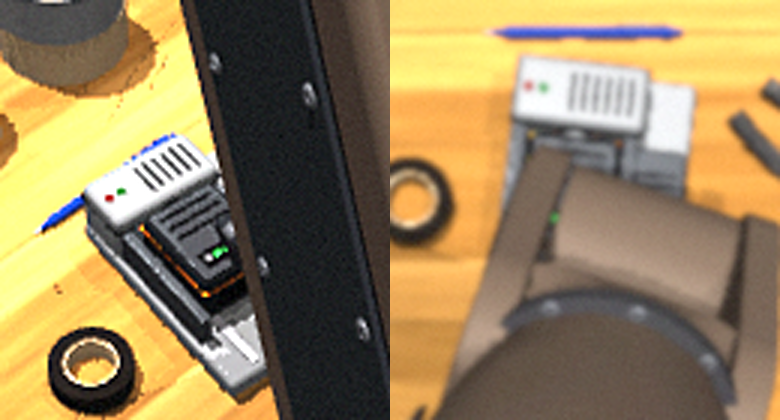

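The pack is still home. I'll go on down in 1 mm steps.

Request:
send_rows(series=[[[0,0.001,0.001],[0,0,0]],[[0,0.001,0.001],[0,0,0]],[[0,0.001,0.001],[0,0,0]]])

```text
time: 5.68
position: [505.9, -102.5, 43.5]
tcp_rot: [3.136, -0.181, -0.0]
force: [-1.1, 0.0, -0.2]
opening: 42.7
gripper_force: 0.0
```

Request:
send_rows(series=[[[0,0,0.001],[0,0,0]],[[0,0,0.001],[0,0,0]]])

```text
time: 5.92
position: [505.9, -102.4, 42.4]
tcp_rot: [3.136, -0.181, -0.0]
force: [-0.0, -0.0, 0.5]
opening: 42.9
gripper_force: 0.0
```

```bash
python3 - <<'E'
from h import *
from rig import manip
s=pickle.load(open("scene2.pkl","rb"));st=manip.read_state()
print(st["force"].round(1),st["moment"].round(2),st["joint_torque"].round(2))
p=[570.9,-80,-.116]
w=world(p,[(-62,-1,35),(-62,-1,60),(-62,-59,35),(-62,-30,110),(-24,12,115),(-100,12,115),(4-37.5,31,66),(-85,46,20),(-46,42.5,48)])
print(((proj(s,w)-[270,130])*3).round())
# difference between before/after frames near the charger
import cv2
f=s["frame"][130:270,270:400]; cv2.imwrite("pics/e.png",cv2.resize(np.clip(f[50:130,50:100,::-1].astype(float)*2.5,0,255).astype(np.uint8),None,fx=7,fy=7,interpolation=cv2.INTER_CUBIC))
E
```

```text
[-0.  -0.   0.5] [0.02 0.06 0.04] [-1.000e-02 -5.636e+01 -1.371e+01 -0.000e+00 -2.000e-02  0.000e+00]
[[267. 318.]
 [268. 296.]
 [331. 277.]
 [307. 229.]
 [220. 218.]
 [295. 293.]
 [205. 286.]
 [233. 387.]
 [202. 322.]]
```

View pics/e.png

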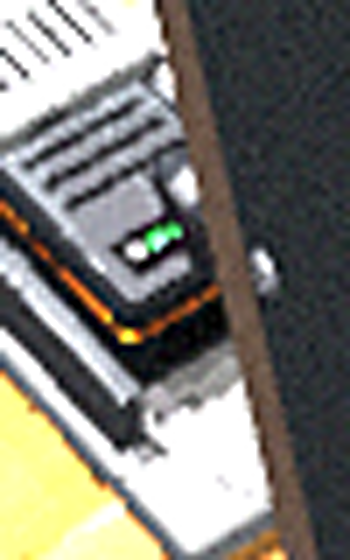

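The crop shows the pack home and the gripper body just above it at (180,170), which matches the model. I'll keep descending.

Request:
send_rows(series=[[[0,0,0.001],[0,0,0]],[[0,0,0.001],[0,0,0]]])

```text
time: 6.18
position: [505.9, -102.4, 41.4]
tcp_rot: [3.136, -0.181, -0.0]
force: [-0.8, 0.7, 0.2]
opening: 43.1
gripper_force: 0.0
```

Request:
send_rows(series=[[[0,0,0.001],[0,0,0]],[[0,0,0.001],[0,0,0]]])

```text
time: 6.42
position: [505.9, -102.5, 40.4]
tcp_rot: [3.136, -0.181, -0.0]
force: [0.0, -0.1, 0.7]
opening: 42.7
gripper_force: 0.0
```

Request:
send_rows(series=[[[0,0,0.001],[0,0,0]],[[0,0,0.001],[0,0,0]]])

```text
time: 6.68
position: [505.9, -102.5, 39.4]
tcp_rot: [3.136, -0.181, -0.0]
force: [0.5, 0.5, 0.0]
opening: 42.9
gripper_force: 0.0
```

Request:
send_rows(series=[[[0,0,0.001],[0,0,0]],[[0,0,0.001],[0,0,0]]])

```text
time: 6.92
position: [505.9, -102.5, 38.4]
tcp_rot: [3.136, -0.181, -0.0]
force: [-0.5, 0.1, 0.7]
opening: 43.1
gripper_force: 0.0
```

Request:
send_rows(series=[[[0,0,0.001],[0,0,0]],[[0,0,0.001],[0,0,0]]])

```text
time: 7.18
position: [505.9, -102.4, 37.4]
tcp_rot: [3.136, -0.181, -0.0]
force: [-0.1, -0.1, -0.3]
opening: 43.3
gripper_force: 0.0
```

Request:
send_rows(series=[[[0,0,0.001],[0,0,0]],[[0,0,0.001],[0,0,0]]])

```text
time: 7.42
position: [505.9, -102.4, 36.4]
tcp_rot: [3.136, -0.181, -0.0]
force: [-0.1, 0.3, -0.6]
opening: 42.9
gripper_force: 0.0
```

```bash
python3 - <<'E'
from h import *
from rig import manip
import cv2
a=pickle.load(open("scene2.pkl","rb"))["frame"].astype(int);f=manip.grab_frame("scene");b=f["frame"].astype(int)
for im in(a,b):
    g=(im[:,:,1]>im[:,:,0]+60)&(im[:,:,1]>im[:,:,2]+40);g[:190]=0;g[240:]=0;g[:,:320]=0;g[:,365:]=0
    r=(im[:,:,0]>im[:,:,2]+90)&(im[:,:,0]>120);r[:190]=0;r[250:]=0;r[:,:310]=0;r[:,360:]=0
    print(np.argwhere(g).mean(0),g.sum(),np.argwhere(r).mean(0),r.sum())
t=manip.grab_frame("top")["frame"]
o=[cv2.resize(x[:,:,::-1],None,fx=4,fy=4,interpolation=cv2.INTER_CUBIC) for x in (f["frame"][170:290,300:395],t[190:310,290:385])]
cv2.imwrite("pics/f.png",np.clip(np.hstack(o)*1.6,0,255).astype(np.uint8))
print(manip.read_state()["joint_torque"].round(2))
E
```

```text
[213.55555556 342.55555556] 9 [238.69047619 318.83333333] 336
[213.71428571 342.        ] 7 [238.69047619 318.83333333] 336
[ -0.   -56.62 -13.32  -0.    -0.    -0.  ]
```

View pics/f.png

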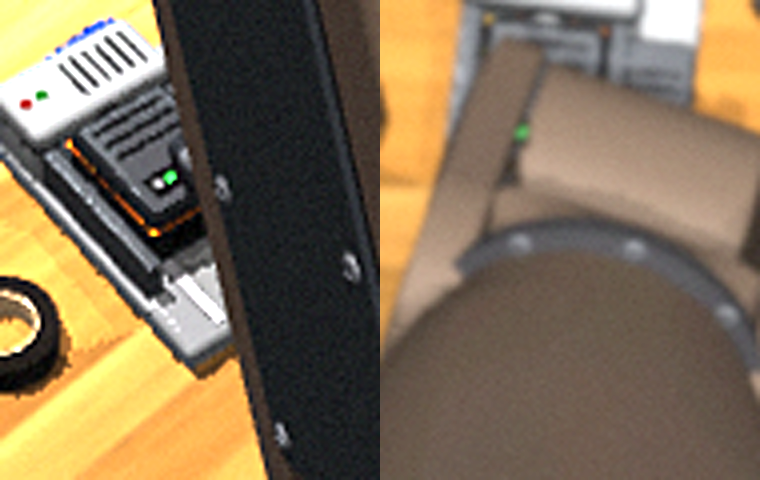

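The pack is still home: its dots are at (165,180) in the scene half and nothing has moved. There's been no contact yet, so I'll keep probing.

Request:
send_rows(series=[[[0,0,0.001],[0,0,0]],[[0,0,0.001],[0,0,0]]])

```text
time: 7.78
position: [505.9, -102.4, 35.4]
tcp_rot: [3.136, -0.181, -0.0]
force: [0.7, -0.2, 0.3]
opening: 43.1
gripper_force: 0.0
```

Request:
send_rows(series=[[[0,0,0.001],[0,0,0]],[[0,0,0.001],[0,0,0]]])

```text
time: 8.02
position: [505.9, -102.5, 34.4]
tcp_rot: [3.136, -0.181, -0.0]
force: [0.8, 0.3, 0.1]
opening: 42.9
gripper_force: 0.0
```

Request:
send_rows(series=[[[0,0,0.001],[0,0,0]],[[0,0,0.002],[0,0,0]],[[0,0,0.002],[0,0,0]]])

```text
time: 8.4
position: [505.9, -102.4, 32.4]
tcp_rot: [3.136, -0.181, -0.0]
force: [0.6, -0.0, 0.2]
opening: 42.9
gripper_force: 0.0
```

```bash
python3 g.py -62 -30 44; python3 - <<'E'
from h import *
from rig import manip
st=manip.read_state(); print(st["q"].round(4),st["moment"].round(2))
# frame sanity: which pixels changed between start and now, in the scene view around the hand
s=pickle.load(open("scene.pkl","rb"));f=manip.grab_frame("scene")["frame"]
import cv2
d=np.abs(f.astype(int)-s["frame"]).sum(2)>90
m=d[185:270,300:400]
for r in range(0,85,4): print(185+r,''.join('#' if v else '.' for v in m[r,::2]))
E
```

```text
8.4 [ 505.9 -102.4   32.4] [ 0.6 -0.   0.2] 42.9 go [-0.0001  0.0002 -0.0116] [0.     0.0002 0.0008]
[-3.2780e-01  6.1770e-01  1.9897e+00 -1.0000e-04  5.3430e-01  1.3584e+00] [-0.   -0.03 -0.02]
185 #########.#.####.###.############.#.....#......###
189 #########.#.#######...############################
193 #####.#########.......####..#.####################
197 .###########...#........#....#..##################
201 ...#####..................#..#..#.################
205 ..........................#.##..###.##############
209 .#....#.......#......#.#.#..#.####################
213 ##.#....#......#......#...#....##.#.###.##########
217 ###..#.................#...#.....###..############
221 #####..#....#......................#.#############
225 #######.##...#............##..#.....#..####.#.####
229 #########.##................########..#.......####
233 ##########..#...............##########....###..###
237 ############..#............###############.#..####
241 .....#########..#..........###########....########
245 ...#...#########..##........#######....###########
249 ....#...#########...........####....##############
253 #####....####.....................################
257 ###............................###################
261 ..............................####################
265 ..............................####################
269 ...............................###################
```

Request:
send_rows(series=[[[0,0,-0.014],[0,0,0]],[[0,0,-0.024],[0,0,0]],[[0,-0.015,-0.024],[0,0,0]],[[0,-0.03,-0.024],[0,0,0]],[[0,-0.03,-0.024],[0,0,0]]])

```text
time: 9.07
position: [509.3, -71.2, 56.3]
tcp_rot: [-3.137, 0.178, 0.001]
force: [0.3, -0.2, 0.9]
opening: 43.1
gripper_force: 0.0
```

```bash
python3 - <<'E'
from h import *
from rig import manip
import cv2
f=manip.grab_frame("scene");pickle.dump(f,open("scene3.pkl","wb"));st=manip.read_state();print(st["position"],st["force"],st["opening"])
im=np.clip(cv2.resize(f["frame"][170:290,290:400,::-1],None,fx=5,fy=5,interpolation=cv2.INTER_CUBIC)*1.5,0,255).astype(np.uint8)
R0=R.from_rotvec(st["tcp_rot"]).as_matrix()
# expected tip centres / body corners
P=np.array([(0,-28.7,8),(0,28.7,8),(0,-28.7,-40)]+[(a*38,b*42.5,-62) for a in(1,-1) for b in(1,-1)],float)
u=((proj(f,P@R0.T+st["position"])-[290,170]+.5)*5).round().astype(int);print(u.tolist())
for x in u: cv2.circle(im,tuple(map(int,x)),3,(255,0,255),-1)
cv2.imwrite("pics/g.png",im)
E
```

```text
[509.38567533 -71.74485816  56.27976504] [-0.25023111 -0.49163133  0.24640416] 43.15650805855224
[[289, 350], [399, 281], [293, 279], [375, 98], [205, 199], [502, 218], [329, 327]]
```

View pics/g.png

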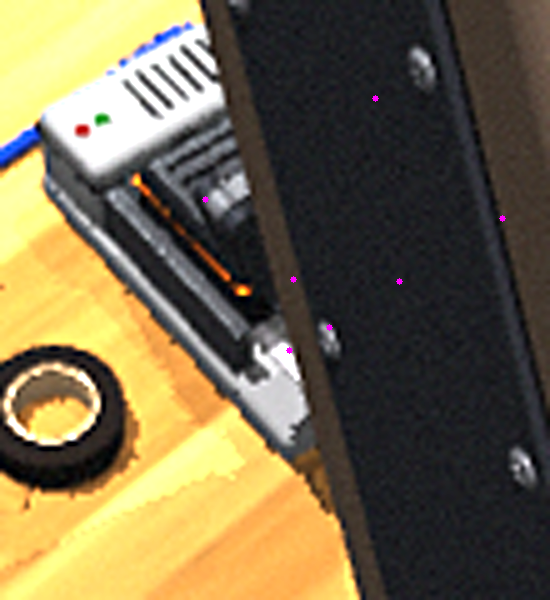

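The body corner sits where predicted (205,199), but I see no finger at the predicted tip (289,350). I'll compare pixels with the first frame numerically.

```bash
python3 - <<'E'
import pickle,numpy as np
a=pickle.load(open("scene.pkl","rb"))["frame"].mean(2).astype(int);b=pickle.load(open("scene3.pkl","rb"))["frame"].mean(2).astype(int)
for r in range(200,252,2): print(r,' '.join('%3d/%3d'%(a[r,c],b[r,c]) for c in range(328,356,2)))
E
```

```text
200  17/ 28  18/ 34  58/ 91  53/ 64  18/ 22  22/ 33  53/ 37  52/ 37  14/ 18  28/ 20  58/ 23  39/ 21  31/ 15  51/ 18
202  58/ 81  53/ 73  44/ 59  17/ 26  59/ 80  57/ 49  43/ 37  14/ 38  58/ 17  54/ 15  52/ 21  61/ 19  40/ 20  30/ 20
204  44/ 62   6/  5  36/ 33  56/ 71  51/ 65   7/ 86  39/ 36  52/ 39  56/ 28  52/ 14  53/ 21  55/ 20  59/ 19  39/ 22
206  40/ 51  55/ 61  51/ 36  17/107  42/141  55/136  54/ 30  54/ 34  56/ 40  55/ 16  52/ 20  15/ 19  54/ 20  61/ 19
208  57/ 43  13/ 42  19/105  59/105  56/119  51/133  52/ 28  56/ 35  55/ 37  42/ 17   3/ 18  96/ 18  10/ 16  51/ 19
210  55/ 70  43/ 31  54/103  53/152  55/ 83  52/ 24  56/ 28  46/ 37   4/ 37  22/ 17 111/ 16 101/ 16   4/ 22  24/ 23
212  34/ 52  54/ 12  54/ 63  54/ 73  52/ 59  50/ 56  14/ 29  23/ 38  87/ 37  56/ 30   2/ 21   4/ 23  36/ 20  52/ 21
214   9/ 18  38/ 49  55/ 21  56/ 23  41/ 47  25/ 24  38/ 10 145/ 39   1/ 39   0/ 40  43/ 20  60/ 19  51/ 15  17/ 25
216   1/  6  14/ 26  46/ 15  55/ 18  31/ 24  67/ 16 107/ 21   0/ 38  19/ 34  57/ 38  57/ 18  44/ 21  14/ 15   4/ 20
218  23/ 27   3/  5  10/ 27  81/ 17  56/ 12  35/ 20   6/
[... 1215 characters left out ...]
/ 62
240  25/ 44  87/116  67/ 89   5/ 20  15/ 27  13/ 14  42/ 63  73/ 86 141/184 205/243 134/103 125/ 34 123/ 37 124/ 23
242  75/114  28/ 50  94/123  66/ 86   7/ 17   5/ 16  19/ 23 126/163 123/158 142/178 196/212 105/ 25 123/ 36 129/ 27
244  99/121  37/ 53  28/ 53  99/128  50/ 65  53/ 74  63/ 52  53/ 53 133/165 119/127 168/196 196/ 17 126/ 35 124/ 35
246  88/108  88/114  31/ 52  33/ 57  99/127 135/155  70/ 69 139/153 130/141 126/139 114/141 178/ 71 198/ 35 128/ 39
248  86/105  82/107  86/107  15/ 33  26/ 48 109/132 130/140 129/143 125/142 126/139 127/143 117/ 88 190/ 31 196/ 41
250  83/104  89/108  86/108  86/112  38/ 65  38/ 57 105/128 129/144 127/140 128/140 127/141 128/142 121/ 28 173/ 38
```

The numbers show no finger over the runway there either. A tactile calibration is safer: I'll touch the bare runway with both fingers (TCP at charger x=-76, y=0) to find the true tip height.

Request:
send_rows(series=[[[-0.007,0,0],[0,0,0]],[[-0.014,0,0.006],[0,0,0]],[[-0.014,0,0.012],[0,0,0]],[[-0.014,0,0.017],[0,0,0]],[[-0.014,0,0.02],[0,0,0]]])

```text
time: 9.75
position: [495.5, -71.1, 36.0]
tcp_rot: [3.136, -0.181, -0.001]
force: [0.1, -0.5, -0.1]
opening: 43.2
gripper_force: 0.0
```

Request:
send_rows(series=[[[0,0,0.002],[0,0,0]],[[0,0,0.003],[0,0,0]],[[0,0,0.004],[0,0,0]]])

```text
time: 10.12
position: [495.6, -71.0, 32.5]
tcp_rot: [3.136, -0.181, 0.0]
force: [-0.5, 0.1, 0.3]
opening: 43.0
gripper_force: 0.0
```

Request:
send_rows(series=[[[0,0,0.001],[0,0,0]],[[0,0,0.002],[0,0,0]],[[0,0,0.003],[0,0,0]]])

```text
time: 10.5
position: [495.5, -71.0, 29.5]
tcp_rot: [3.136, -0.181, 0.0]
force: [-0.3, 0.7, 0.4]
opening: 43.3
gripper_force: 0.0
```

Request:
send_rows(series=[[[0,0,0.001],[0,0,0]],[[0,0,0.002],[0,0,0]],[[0,0,0.003],[0,0,0]]])

```text
time: 10.88
position: [495.5, -71.0, 26.4]
tcp_rot: [3.136, -0.181, 0.0]
force: [0.2, 0.7, 0.8]
opening: 43.1
gripper_force: 0.0
```

Request:
send_rows(series=[[[0,0,0.001],[0,0,0]],[[0,0,0.002],[0,0,0]],[[0,0,0.003],[0,0,0]]])

```text
time: 11.25
position: [495.5, -71.0, 23.4]
tcp_rot: [3.136, -0.181, 0.0]
force: [-0.0, -0.2, -0.2]
opening: 43.1
gripper_force: 0.0
```

Request:
send_rows(series=[[[0,0,0.001],[0,0,0]],[[0,0,0.002],[0,0,0]],[[0,0,0.003],[0,0,0]]])

```text
time: 11.62
position: [495.5, -71.0, 20.4]
tcp_rot: [3.136, -0.181, -0.0]
force: [-0.5, -0.5, 0.2]
opening: 43.2
gripper_force: 0.0
```

```bash
python3 g.py -76 0 20;  python3 - <<'E'
from h import *
from rig import manip
f=manip.grab_frame("scene");b=f["frame"].mean(2).astype(int);a=pickle.load(open("scene.pkl","rb"))["frame"].mean(2).astype(int)
st=manip.read_state();M=R.from_rotvec(st["tcp_rot"]).as_matrix()
P=np.array([(0,-28.7,-8),(0,-28.7,8),(0,-28.7,-30),(38,-42.5,-62),(-38,-42.5,-62)],float)
print(proj(f,P@M.T+st["position"]).round())
for r in range(210,272,2): print(r,' '.join('%3d/%3d'%(a[r,c],b[r,c]) for c in range(330,362,2)))
E
```

```text
11.62 [495.5 -71.   20.4] [-0.5 -0.5  0.2] 43.2 go [-0.0001  0.0002  0.0004] [ 0.0001 -0.      0.0008]
[[352. 250.]
 [351. 254.]
 [352. 243.]
 [335. 225.]
 [359. 251.]]
210  43/ 57  54/ 72  53/ 46  55/ 34  52/ 34  56/ 16  46/ 17   4/ 19  22/ 20 111/ 18 101/ 18   4/ 17  24/ 20  52/ 17  59/ 19  45/ 18
212  54/ 68  54/ 67  54/ 68  52/ 34  50/ 37  14/ 19  23/ 18  87/ 18  56/ 18   2/ 25   4/ 18  36/ 21  52/ 20  55/ 18   8/ 19  11/ 17
214  38/ 51  55/ 69  56/ 66  41/ 32  25/ 34  38/ 24 145/ 24   1/ 19   0/ 15  43/ 16  60/ 21  51/ 16  17/ 21  11/ 17   8/ 19  23/ 17
216  14/ 19  46/ 57  55/ 68  31/ 35  67/ 30 107/ 35   0/ 20  19/ 20  57/ 24  57/ 19  44/ 21  14/ 17   4/ 18   1/ 21   9/ 19  15/ 18
218   3/  6  10/ 17  81/104  56/ 47  35/ 32   6/ 38  40/ 15  58/ 18  52/ 17  10/ 14  10/ 17   3/ 17  14/ 20  22/ 21   4/ 20   4/ 18
220  35/ 49   2/ 11  15/ 17  55/ 71  57/ 31  54/ 34  51/ 15  10/ 22  11/ 20   7/ 17  14/ 19  35/ 18   2/ 17   0/ 19   5/ 21   6/ 20
222   0/  2  43/ 62   0/ 22  14/ 49  62/ 33  47/ 40  17/ 30  12/ 17   4/ 14  12/ 19  16/ 20   0/ 20   1/ 18   2/ 15   1/ 15   7/ 19
224  22
[... 2460 characters left out ...]
  58/ 32  44/ 18  69/ 20 104/ 17 110/ 20
262 137/143 134/144 137/141 135/141 132/139 126/130 112/130 112/133 119/141  23/ 32  52/ 31  50/ 37  65/ 27 106/ 17 118/ 20 111/ 20
264 134/142 133/139 135/140 126/135 124/128 124/131 131/137 121/140 119/140 126/134  55/ 41 108/ 36 110/ 37 116/ 20 108/ 19 102/ 24
266 134/142 131/141 129/134 121/128 127/134 125/134 127/135 128/138 116/124 101/109 102/ 68 105/ 35 111/ 35 106/ 19 107/ 23 105/ 21
268 132/138 127/134 122/130 129/134 127/134 128/137 130/138 112/119 104/107  99/107 108/122 112/ 30 109/ 32 107/ 16 104/ 24 109/ 18
270 125/135 124/134 126/136 128/137 130/140 132/139 108/112 102/108 104/109 109/117 106/120 108/ 28 105/ 33 104/ 26 108/ 19 107/ 19
```

Request:
send_rows(series=[[[0,0,0.002],[0,0,0]],[[0,0,0.004],[0,0,0]]])

```text
time: 11.92
position: [495.5, -71.0, 16.3]
tcp_rot: [3.136, -0.181, 0.0]
force: [-0.4, -0.4, -0.3]
opening: 43.3
gripper_force: 0.0
```

Request:
send_rows(series=[[[0,0,0.002],[0,0,0]],[[0,0,0.003],[0,0,0]]])

```text
time: 12.18
position: [495.5, -71.1, 13.3]
tcp_rot: [3.136, -0.181, -0.0]
force: [0.3, 0.2, 0.4]
opening: 43.1
gripper_force: 0.0
```

Request:
send_rows(series=[[[0.002,0,0],[0,0,0]],[[0.004,0,0],[0,0,0]],[[0.005,0,0],[0,0,0]]])

```text
time: 12.55
position: [500.7, -71.6, 13.5]
tcp_rot: [3.136, -0.181, 0.0]
force: [-0.1, 0.6, -1.0]
opening: 43.3
gripper_force: 0.0
```

Request:
send_rows(series=[[[0.002,0,0],[0,0,0]],[[0.004,0,0],[0,0,0]],[[0.005,0,0],[0,0,0]]])

```text
time: 12.92
position: [505.6, -72.2, 13.5]
tcp_rot: [3.136, -0.181, 0.0]
force: [0.4, 0.6, -0.1]
opening: 42.9
gripper_force: 0.0
```

Request:
send_rows(series=[[[-0.01,0,0],[0,0,0]],[[-0.01,0,0.002],[0,0,0]],[[-0.01,0,0.003],[0,0,0]]])

```text
time: 13.3
position: [495.4, -71.1, 10.4]
tcp_rot: [3.136, -0.181, 0.0]
force: [0.4, 0.5, 0.4]
opening: 43.1
gripper_force: 0.0
```

Request:
send_rows(series=[[[0,0,0.001],[0,0,0]],[[0,0,0.002],[0,0,0]],[[0,0,0.003],[0,0,0]]])

```text
time: 13.68
position: [495.7, -71.1, 8.0]
tcp_rot: [3.136, -0.181, 0.001]
force: [-4.0, 0.7, 19.7]
opening: 43.1
gripper_force: 10.1
```

```bash
python3 - <<'E'
from rig import manip
s=manip.read_state();print(s["force"].round(1),s["moment"].round(2),s["position"].round(1),s["opening"],s["gripper_force"])
E
```

```text
[-4.   0.7 19.7] [ 0.05  0.56 -0.02] [495.7 -71.1   8. ] 43.09714268330694 10.083511881530285
```

Request:
send_rows(series=[[[0,0,-0.003],[0,0,0]],[[0,0,-0.003],[0,0,0]]])

```text
time: 13.92
position: [495.6, -71.0, 10.6]
tcp_rot: [3.136, -0.181, 0.001]
force: [-0.9, -0.7, 0.4]
opening: 43.2
gripper_force: 0.0
```

```bash
python3 - <<'E'
from rig import manip
s=manip.read_state();print(s["force"].round(1),s["moment"].round(2),s["position"].round(1),s["opening"],s["gripper_force"])
E
```

```text
[-0.9 -0.7  0.4] [ 0.05  0.08 -0.03] [495.6 -71.   10.6] 43.17401445331088 0.0
```

Request:
send_rows(series=[[[0.01,0,0],[0,0,0]],[[0.013,0,0],[0,0,0]],[[0.015,0,0],[0,0,0]]])

```text
time: 14.3
position: [510.7, -72.8, 10.3]
tcp_rot: [3.136, -0.181, -0.0]
force: [0.3, 0.3, 0.3]
opening: 43.2
gripper_force: 0.0
```

Request:
send_rows(series=[[[0.002,0,0],[0,0,0]],[[0.004,0,0],[0,0,0]]])

```text
time: 14.55
position: [514.4, -73.2, 10.4]
tcp_rot: [3.136, -0.181, -0.0]
force: [-0.3, 1.1, -0.2]
opening: 43.1
gripper_force: 0.0
```

Request:
send_rows(series=[[[0.002,0,0],[0,0,0]],[[0.004,0,0],[0,0,0]]])

```text
time: 14.8
position: [518.5, -73.7, 10.5]
tcp_rot: [3.136, -0.181, 0.0]
force: [0.2, 1.3, -0.6]
opening: 43.4
gripper_force: 0.0
```

Request:
send_rows(series=[[[0.002,0,0],[0,0,0]],[[0.004,0,0],[0,0,0]]])

```text
time: 15.05
position: [519.8, -73.6, 10.2]
tcp_rot: [-3.135, 0.18, 0.009]
force: [-14.8, 1.1, 7.3]
opening: 43.0
gripper_force: 8.6
```

```bash
python3 - <<'E'
from rig import manip
from h import *
s=manip.read_state();print(s["force"].round(1),s["moment"].round(3),s["position"].round(1),s["gripper_force"])
f=manip.grab_frame("scene");s=manip.read_state();print(s["force"].round(1),s["moment"].round(3));b=f["frame"]
import cv2
d=cv2.resize(b[160:280,290:400,::-1],None,fx=5,fy=5,interpolation=cv2.INTER_CUBIC)
cv2.imwrite("pics/h.png",np.clip(d*1.8,0,255).astype(np.uint8))
E
```

```text
[-14.8   1.1   7.3] [0.235 2.274 0.159] [519.8 -73.6  10.2] 8.63120712339878
[-11.8   1.    6.1] [0.138 1.781 0.134]
```

Contact, with the moments pointing at the fingertips. To tell whether they're on the runway or in front of the charger, I'll back off and probe sideways. On the runway, the console wall would stop the fingers after about 5 mm.

Request:
send_rows(series=[[[-0.01,0,0],[0,0,0]],[[-0.015,0,0],[0,0,0]],[[-0.015,0.003,0],[0,0,0]],[[-0.015,0.006,0],[0,0,0]],[[-0.015,0.007,0],[0,0,0]]])

```text
time: 15.72
position: [506.8, -79.7, 10.5]
tcp_rot: [3.136, -0.181, 0.001]
force: [0.3, 0.2, -0.3]
opening: 43.1
gripper_force: 0.0
```

Request:
send_rows(series=[[[0,0.002,0],[0,0,0]],[[0,0.004,0],[0,0,0]]])

```text
time: 15.98
position: [506.2, -83.5, 10.5]
tcp_rot: [3.136, -0.181, 0.0]
force: [-0.5, -0.0, -0.1]
opening: 42.8
gripper_force: 0.0
```

Request:
send_rows(series=[[[0,0.004,0],[0,0,0]],[[0,0.008,0],[0,0,0]]])

```text
time: 16.23
position: [505.6, -86.4, 10.4]
tcp_rot: [-3.131, 0.183, 0.0]
force: [22.4, 84.8, 3.1]
opening: 42.4
gripper_force: 43.6
```

View pics/h.png

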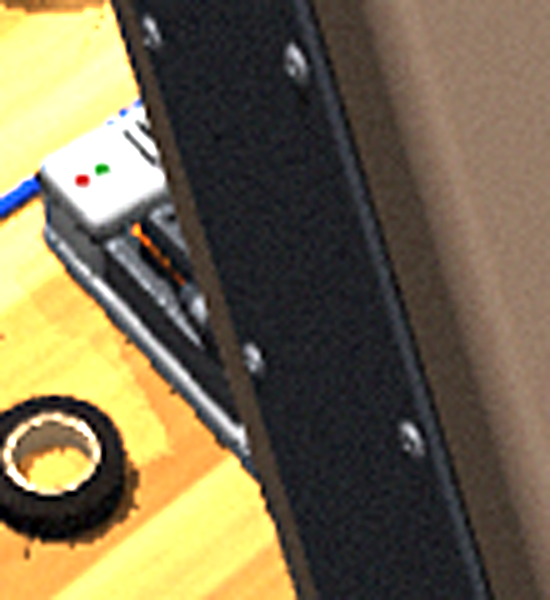

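The last picture shows only the charger's left edge, since the arm hides the hand. The console wall stopped the fingers, so they are on the runway. That puts the tips about 14 mm above the TCP height. I'll back off and set up the press with that.

Request:
send_rows(series=[[[0,-0.014,0],[0,0,0]],[[0,-0.014,-0.018],[0,0,0]],[[0,-0.014,-0.034],[0,0,0]]])

```text
time: 16.6
position: [506.8, -77.3, 45.1]
tcp_rot: [3.136, -0.18, -0.0]
force: [0.1, -0.1, 0.2]
opening: 43.0
gripper_force: 0.0
```

Request:
send_rows(series=[[[0.001,0.013,0],[0,0,0]],[[0.003,0.026,0],[0,0,0]],[[0.003,0.026,0],[0,0,0]]], grip=0.05)

```text
time: 16.98
position: [506.7, -104.9, 44.0]
tcp_rot: [-3.136, 0.184, 0.001]
force: [-0.5, -0.2, 0.2]
opening: 49.9
gripper_force: 0.0
```

```bash
python3 g.py -63 -31 32; python3 -c "
from rig import manip
print(manip.read_state()['moment'])"
```

```text
16.98 [ 506.7 -104.9   44. ] [-0.5 -0.2  0.2] 49.9 go [-0.0021 -0.0012  0.012 ] [-0.      0.0005 -0.0012]
[ 0.00353528 -0.01699642 -0.03104037]
```

Request:
send_rows(series=[[[-0.001,-0.001,0.007],[0,0,0]],[[-0.002,-0.001,0.011],[0,0,0]],[[-0.002,-0.001,0.012],[0,0,0]]])

```text
time: 17.35
position: [504.7, -102.0, 31.9]
tcp_rot: [-3.136, 0.18, 0.002]
force: [-0.5, 0.2, -0.2]
opening: 50.2
gripper_force: 0.0
```

Request:
send_rows(series=[[[0,0,0.001],[0,0,0]],[[0,0,0.002],[0,0,0]]])

```text
time: 17.6
position: [505.1, -102.3, 30.5]
tcp_rot: [3.136, -0.181, 0.0]
force: [-0.1, -0.7, -0.4]
opening: 50.1
gripper_force: 0.0
```

Request:
send_rows(series=[[[0,0,0.001],[0,0,0]],[[0,0,0.002],[0,0,0]]])

```text
time: 17.85
position: [505.0, -102.3, 28.5]
tcp_rot: [3.136, -0.181, 0.0]
force: [-0.2, -0.9, 0.7]
opening: 49.9
gripper_force: 0.0
```

Request:
send_rows(series=[[[0,0.001,0.001],[0,0,0]],[[0,0.001,0.002],[0,0,0]]])

```text
time: 18.1
position: [504.9, -103.5, 26.6]
tcp_rot: [3.136, -0.181, 0.0]
force: [-2.3, -0.9, 5.9]
opening: 50.1
gripper_force: 2.9
```

Request:
send_rows(series=[[[0,0,0.001],[0,0,0]],[[0,0,0.002],[0,0,0]]])

```text
time: 18.35
position: [504.9, -103.5, 24.8]
tcp_rot: [3.136, -0.181, 0.0]
force: [-3.2, -0.8, 6.7]
opening: 49.9
gripper_force: 3.0
```

Button contact at 6–7 N, as expected. I'll press it home and hold.

Request:
send_rows(series=[[[0,0,0.001],[0,0,0]],[[0,0,0.002],[0,0,0]],[[0,0,0.003],[0,0,0]],[[0,0,0.003],[0,0,0]]])

```text
time: 18.85
position: [504.3, -103.3, 21.6]
tcp_rot: [3.136, -0.18, -0.002]
force: [-4.2, -0.1, 5.5]
opening: 49.7
gripper_force: 5.6
```

```bash
python3 - <<'E'
from h import *
from rig import manip
s=manip.read_state();print(s["force"].round(1),s["moment"].round(2))
f=manip.grab_frame("scene")
for im in (pickle.load(open("scene2.pkl","rb"))["frame"],f["frame"]):
    im=im.astype(int)
    o=(im[:,:,0]>im[:,:,2]+60)&(im[:,:,0]>100)
    o[:200]=0;o[240:]=0;o[:,:314]=0;o[:,350:]=0
    q=np.argwhere(o);q=q[(q[:,1]-314)>(q[:,0]-200)*.75-2]  # right of the rail, off the wood
    g=np.argwhere((im[200:235,330:360,1]>im[200:235,330:360,0]+50)&(im[200:235,330:360,1]>120))+[200,330]
    print([tuple(map(int,x)) for x in q if x[1]>325][-12:],g.tolist())
E
```

```text
[-4.2 -0.1  5.5] [-0.16  0.6   0.24]
[(220, 330), (221, 331), (222, 332), (223, 333), (224, 334), (225, 335), (227, 337), (227, 338), (228, 337), (228, 338), (228, 339)] [[213, 342], [213, 343], [213, 345], [214, 341], [214, 342], [214, 343], [215, 342]]
[(201, 333), (202, 333), (202, 334), (219, 329), (221, 331), (222, 332), (223, 333), (233, 343), (234, 343), (234, 344), (234, 345), (235, 344)] []
```

The pack's stripe corner moved from (338,228) to (344,234), so the pack is about 20 mm out, at rest and trapped. Now I'll let it follow the finger out slowly.

Request:
send_rows(series=[[[-0.002,0,0],[0,0,0]],[[-0.004,0,0],[0,0,0]],[[-0.006,0,0],[0,0,0]],[[-0.008,0,0],[0,0,0]],[[-0.01,0,0],[0,0,0]]])

```text
time: 19.52
position: [495.0, -102.2, 21.6]
tcp_rot: [3.136, -0.181, 0.001]
force: [-1.6, 0.9, 5.3]
opening: 49.8
gripper_force: 5.2
```

Request:
send_rows(series=[[[-0.0015,0,0],[0,0,0]],[[-0.003,0,0],[0,0,0]],[[-0.0045,0,0],[0,0,0]],[[-0.006,0,0],[0,0,0]],[[-0.006,0,0],[0,0,0]]])

```text
time: 20.15
position: [488.9, -101.5, 21.6]
tcp_rot: [3.136, -0.181, 0.0]
force: [-2.5, -0.3, 5.9]
opening: 50.1
gripper_force: 5.4
```

```bash
python3 g.py -86 -31 21; cat > ck.py <<'E'
from h import *
from rig import manip
s=manip.read_state();print(s["time"],s["force"].round(1),s["moment"].round(2))
im=manip.grab_frame("scene")["frame"].astype(int)
o=(im[:,:,0]>im[:,:,2]+60)&(im[:,:,0]>100)
o[:200]=0;o[245:]=0;o[:,:314]=0;o[:,360:]=0
q=np.argwhere(o);print([tuple(map(int,x)) for x in q if x[1]>325 and x[1]-314>(x[0]-200)*.75-2][-14:])
E
python3 ck.py
```

```text
20.15 [ 488.9 -101.5   21.6] [-2.5 -0.3  5.9] 50.1 go [-0.007   0.0002  0.0006] [ 0.0002 -0.0002  0.0009]
20.15 [-2.5 -0.3  5.9] [-0.11  0.18  0.2 ]
[(217, 327), (219, 329), (221, 331), (222, 332), (223, 333), (224, 334), (235, 344), (237, 346), (238, 347), (238, 348), (239, 348), (239, 349), (239, 350), (240, 349)]
```

Request:
send_rows(series=[[[-0.0015,0,0],[0,0,0]],[[-0.003,0,0],[0,0,0]],[[-0.0045,0,0],[0,0,0]],[[-0.0045,0,0],[0,0,0]]])

```text
time: 20.7
position: [483.7, -100.8, 21.3]
tcp_rot: [-3.136, 0.181, 0.002]
force: [-1.4, -0.2, 4.1]
opening: 50.0
gripper_force: 1.8
```

```bash
python3 ck.py
```

```text
20.7 [-1.4 -0.2  4.1] [-0.19  0.15 -0.09]
[(216, 327), (217, 327), (219, 329), (221, 331), (222, 332), (223, 333), (224, 334), (235, 344), (237, 346), (238, 347), (238, 348), (239, 348), (239, 349), (240, 349)]
```

The stripe stayed put while the finger moved on, so the spring is spent and the finger is free. I'll clear away forward and lift.

Request:
send_rows(series=[[[-0.003,0,-0.003],[0,0,0]],[[-0.006,0,-0.006],[0,0,0]],[[-0.01,0,-0.014],[0,0,0]],[[-0.016,0,-0.03],[0,0,0]],[[-0.02,0,-0.055],[0,0,0]]])

```text
time: 21.38
position: [463.8, -98.5, 77.5]
tcp_rot: [-3.136, 0.181, 0.002]
force: [0.5, -0.3, 1.3]
opening: 50.1
gripper_force: 0.0
```

Request:
send_rows(series=[[[0,0.02,-0.04],[0,0,0]],[[0,0.06,-0.08],[0,0,0]],[[0,0.11,-0.1],[0,0,0]],[[0,0.16,-0.12],[0,0,0]],[[0,0.21,-0.13],[0,0,0]]])

```text
time: 22.0
position: [439.8, -308.7, 208.9]
tcp_rot: [3.135, -0.181, 0.003]
force: [0.2, 0.2, -0.7]
opening: 49.8
gripper_force: 0.0
```

Request:
send_rows(series=[[[0,0.05,0],[0,0,0]],[[0,0.09,0],[0,0,0]],[[0,0.11,0],[0,0,0]],[[0,0.11,0],[0,0,0]]])

```text
time: 22.5
position: [427.4, -416.7, 206.8]
tcp_rot: [-3.136, 0.183, -0.0]
force: [0.2, 1.1, -0.6]
opening: 49.9
gripper_force: 0.0
```

```bash
python3 - <<'E'
from h import *
from rig import manip
s0=pickle.load(open("scene.pkl","rb"));t0=pickle.load(open("top.pkl","rb"))
s=manip.grab_frame("scene");t=manip.grab_frame("top");print(manip.read_state()["force"].round(1))
def gr(f,a,b,c,d):
    im=f["frame"].astype(int)[a:b,c:d];m=(im[:,:,1]>im[:,:,0]+50)&(im[:,:,1]>im[:,:,2]+30)&(im[:,:,1]>110)
    return (np.argwhere(m).mean(0)+[a,c]).round(1)[::-1] if m.any() else None
for n,f0,f1,w in(("scene",s0,s,(200,240,330,370)),("top",t0,t,(210,250,310,345))):
    print(n,gr(f0,*w),gr(f1,*w))
p=[570.9,-80,-.116]
for f in(s,t): print(proj(f,world(p,[(-25,0,66),(-61,0,66)])).round(1).tolist())
for n,a,b in(("tape",t0,t),):
  d=np.abs(a["frame"].astype(int)-b["frame"]).sum(2)>80
  print("changed tape/pliers/pen",d[195:240,255:298].sum(),d[170:245,380:450].sum(),d[152:168,300:372].sum())
E
```

```text
[0.  0.7 0.2]
scene [345.9 211.5] [357.2 222.1]
top [330.1 223.2] [327.6 240.9]
[[347.8, 215.4], [358.9, 226.8]]
[[327.0, 227.7], [324.9, 245.6]]
changed tape/pliers/pen 0 0 0
```

The pack has moved 36 mm and sits at the spent position. The tape, pliers and pen have not moved.

```bash
python3 -c "
from rig import manip
print(manip.close_job())"
```

```text
the job is handed in; nothing more can be done
None
```

The pack is released and sits loose on the charger about 36 mm out, with the ejector spring spent and its front about 15 mm short of the edge. The hand is clear and the tape, pliers and pen haven't moved. The job was handed in at about 22.6 s, though one sideways probe pushed a fingertip against the console wall at about 88 N.

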